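# Hang the charged pipette back in the crowded rack

## Robot

A 6-joint arm with a two-finger parallel gripper is mounted at the origin on the work surface. World frame = base frame: x ahead of the robot, y to its left, z up, the work surface at z = 0. Lengths are in m, angles in rad, forces in N, time in s.
With the tool pointing down it reaches from about 0.35 to 0.85 m from the base axis. Payload 8.1 kg.
Tool frame: the origin (TCP) lies at the very end of the fingers, on their centre line; the grasp point (between the pads) lies 19 mm behind it (pinch_z is the distance from the TCP to the grasp point, in m); z points along the fingers, y is the direction in which the jaws open and shut (so a half turn about z gives the same grasp; the last joint's range is limited). The gripper opens to 93 mm and grips with 3 to 60 N. Pads are 15 mm wide; open, the fingers measure 128 mm over their backs; the gripper's body (75 mm by 188 mm) begins 65 mm behind the grasp point.
Start: joints at [-0.085, 0.13, 1.488, -0, 1.523, -0.085], TCP at [0.6, 0, 0.219] pointing down, gripper open.
Joint ranges: [-2.96, 2.96], [-0.89, 2.26], [0.02, 2.5], [-1.34, 4.48], [0, 2.73], [-2.66, 2.66]. Speed limits (rad/s): [2.39, 2.39, 2.79, 3.14, 3.14, 3.14].

## Interface

Orientations are given as a rotation vector (axis times angle).
In Python, from plant import * gives the robot as it stands.
- The arm moves only by the tool move_arm, never from a script. Its argument "series" is a list of rows, each a list of 7 numbers: the shift along the tool's x, y, z each as a share of 10 cm, from -1 to 1, then the turn, a rotation vector about the tool's x, y, z each as a share of 180 degrees, from -1 to 1, then the opening, from -1 (shut) to 1 (fully open). In form: [[dx, dy, dz, rx, ry, rz, jaw], ...]. A call has 1 to 8 rows; each row is the pose to reach, as a shift and turn from the pose commanded when the call began, along the tool's axes at that moment, turning the shorter way round; what a row does not reach only later rows make up. A row lasts 1/10 s, in which the tool goes at most 50 mm and 8.59 degrees, less where a joint would pass 70% of its speed; a pose out of reach is approached as far as the arm can. A call with a number of a shift or a turn outside -1 to 1 is refused whole. A call with a gripper value outside its range is refused whole. The fingers move at their own pace and stop on an object; "squeeze" is the grip in N (left out, the last holds). Time passes only in rows, so rows that repeat a pose let the fingers close. It gives the time, the measured TCP pose, the force and the opening at its end, in the units of the state.
- read_state(): the state, without advancing time (a new reading comes with each control period).
- read_camera(name): name is "scene" or "side" or "wrist"; returns a dict with "frame" (384x512x3 uint8, red, green, blue), "K" (3x3 intrinsics, pixels), "k1" (the pictures are not rectified: a ray, as slopes to the right and down, at radius r is drawn at 1 + k1 r^2 times it, then the intrinsics apply), "rvec" (rotation vector, rad) and "tvec" (3), from world to camera coordinates, as OpenCV has them. Camera axes: x right, y down, z forward; pixel columns grow to the right and rows downward; lengths in m; the calibration is good to about 2 mm. A picture is of the moment at which its call begins. There is no depth.
- close_job(): hands the job in, once; it reports no verdict.
The state is a dict: "t": time; "q": joint angles; "dq": joint speeds; "joint_torque": joint torques, N m; "tool_pos": TCP position; "orientation": TCP orientation; "force": force on the tool from outside, world axes, zero at the start; "wrist_torque": the same for the moment, N m; "opening": finger opening in m.
Only numpy, scipy, OpenCV 4.12 (cv2) and the standard library are available. Lean on these libraries where they do the work, as an engineer would, in place of code of your own. Each camera call takes 0.05 s, during which the arm holds its last target.

## Task

The pipette on the charging stand is charged: take it by the top of its handle, lift it off the stand and hang it on the one empty hanger of the pipette rack, between its neighbours. Ease its handle in between the two side cheeks of the hanger by feel without forcing it, lower it until its finger hook bears on the hanger's top edge, and only then let go. Do not knock the neighbouring pipettes or disturb the other things on the bench.

Things in the scene. Friction and masses are not known exactly. Their poses are not given: they have to be found in the camera images.
- pipette_mid (a point): Pipette to hang: white, upright, 231 mm tall, 0.12-0.24 kg, on the charging stand. Point on its long axis, half-way up, 118 mm above the lower end. Axes: z up, +x to its back (the hook's side), y across. Along z from here: thin lower end -118; handle, a block 28 mm deep (x) and 26 mm wide (y), from -33 to +94; plunger button, 16 mm across, up to +113.
- hook (a point): Same pipette, same axes: the corner where the underside of the finger hook's arm meets the handle's back, mid-width (+14 mm in x and +54 mm in z of pipette_mid). The hook is an arm 8 mm thick and 12 mm wide that runs 16 mm to the back and ends in a 6 mm thick lip reaching 12 mm below the arm's underside; the gap between handle and lip is 10 mm.
- grip (a point): Same pipette, same axes: where to grip it, on the long axis, 85 mm above pipette_mid and 9 mm below the handle's top. Grip from above, fingers closing front to back (along x, 28 mm): front and back are bare from 23 mm below this point (top of the hook's arm) to the handle's top. The plunger button ends 28 mm above it.
- stand_edge (a point): Charging stand: fixed, white, base 120 x 95 mm, back column 170 mm tall. The pipette hangs by its hook on an upright plate, 4 mm thick and 34 mm wide, without cheeks. Point: middle of the plate's top front edge, 192 mm above the bench; -x is the side of the pipette. The hook must rise over 12 mm to clear the plate; then the pipette comes away to -x.
- rack: Pipette rack, fixed: base plate 125 x 310 x 8 mm and a rail (top at 152 mm) with five hangers about 52 mm apart, their tops at 188 to 196 mm; nothing is higher. Origin on the bench below the middle hanger's top front edge; -x is the front, where the pipettes hang, y along the rail. Right order of work: in between the cheeks towards +x, then down.
- mount: Clamp block (24 mm wide) that holds the empty hanger on the rail. Origin: middle of the hanger plate's top front edge, 192 mm up, were it centred on the block; +x to the rear, y along the rail. The hanger is screwed on by hand in wide slots: plate and cheeks sit up to 11 mm to either side (y) and up to 4 mm higher or lower than told here, unmeasured: find it by touch or sight. x is true.
- entry (a point): Middle between the cheeks' front edges, same axes and same unmeasured shift as the mount. Hanger: plate 37 mm wide, 4 mm thick, 95 mm tall; on its front two upright cheeks, 4 mm wide, 10 mm proud, 30 to 85 mm below the top, 29 mm apart inside. A handle with its hook 20 to 30 mm over the mount's origin goes in between until its back meets the plate; off to a side it stops 10 mm sooner.
- pip_a_mid (a point): Neighbour pipette of the same shape hanging in the rack (end place); must stay. Point half-way up, 118 mm above its lower end; axes as for the pipette to be hung.
- pip_b_mid (a point): Neighbour pipette of the same shape hanging in the rack (one of the middle places); must stay. Point half-way up, 118 mm above its lower end; axes as for the pipette to be hung.
- pip_c_mid (a point): Neighbour pipette of the same shape hanging in the rack (one of the middle places); must stay. Point half-way up, 118 mm above its lower end; axes as for the pipette to be hung.
- pip_d_mid (a point): Neighbour pipette of the same shape hanging in the rack (end place); must stay. Point half-way up, 118 mm above its lower end; axes as for the pipette to be hung.
- tip_box: Bystander: box of pipette tips, 85 x 122 mm, 61 mm tall. Origin under its centre.
- well_plate: Bystander: flat sample plate, 86 x 128 mm, 15 mm tall. Origin under its centre.
- tube_rack: Bystander: low rack with small tubes, 60 x 150 mm, 48 mm tall. Origin under its centre.
- reagent: Bystander: amber bottle, 60 mm diameter, 125 mm tall. Origin under its centre.
- ethanol: Bystander: clear bottle, 68 mm diameter, 150 mm tall. Origin under its centre.
- marker: Bystander: black pen lying on the bench, 125 mm long, 13 mm thick. Origin under its centre.
- tip_waste: Bystander: white beaker, 100 mm diameter, 110 mm tall. Origin under its centre.
Things that resemble listed ones, but are neither listed nor needed, are in the scene too. Leave any blue or pink look-alike of the part that bears pipette_mid alone.

How it is judged:
On the way, in this order (a step that is already met when the one before it is completed fails the run):
1. the pipette, held, is lifted clear of the charging stand (height (world z) of hook above 0.206 m and contact force between the fingers and pipette above 0.5 N and horizontal distance between hook and stand_edge above 0.05 m), for 0.1 s.
2. still held, it is down on the empty hanger and its finger hook bears on it (z of hook in the frame of mount between -0.006 and 0.006 m and x of hook in the frame of mount between -0.007 and 0.003 m and y of hook in the frame of mount between -0.0145 and 0.0145 m and angle between hook's own z axis and vertical below 0.07 rad and contact force between pipette and mount above 1 N and contact force between the fingers and pipette above 0.5 N), for 0.15 s.
At the end, for the whole second after the job is handed in: The pipette hangs at rest, released, on the empty hanger: hook within 6 mm of the mount's origin in height, 7 mm before to 3 mm behind, within 14.5 mm sideways, upright within 0.07 rad, bearing on it; the neighbours hang within 6 mm of where they were (z of hook in the frame of mount between -0.006 and 0.006 m and x of hook in the frame of mount between -0.007 and 0.003 m and y of hook in the frame of mount between -0.0145 and 0.0145 m and angle between hook's own z axis and vertical below 0.07 rad and contact force between pipette and mount above 1 N and linear speed of pipette below 0.02 m/s and contact force between the fingers and pipette below 0.05 N and distance of each of pip_a_mid, pip_b_mid, pip_c_mid, pip_d_mid from where it was at the start of the episode below 0.006 m); the robot touches nothing.
It fails at once if the pipette is let go before it bears on something and drops (faster than 0.2 m/s while not held) (contact force between the fingers and pipette below 0.05 N and linear speed of pipette above 0.2 m/s).
It fails at once if the pipette is forced against the empty hanger (more than 20 N) (contact force between pipette and mount above 20 N).
It fails at once if a neighbouring pipette is knocked (touched with more than 2 N by the robot or by the pipette, or shifted more than 8 mm) (contact force between any of pipette, the fingers, the arm and pip_a above 2 N or distance of any of pip_a_mid, pip_b_mid, pip_c_mid, pip_d_mid from where it was at the start of the episode above 0.008 m or contact force between any of pipette, the fingers, the arm and pip_b above 2 N or contact force between any of pipette, the fingers, the arm and pip_c above 2 N or contact force between any of pipette, the fingers, the arm and pip_d above 2 N).
It fails at once if another thing on the bench is pushed away by more than 20 mm (distance of any of tip_box, well_plate, tube_rack, reagent, ethanol, marker, tip_waste from where it was at the start of the episode above 0.02 m).
It also fails if it takes over 64 s, if anything falls off the work surface, if the arm or the gripper's body presses on something with over 40 N, if the wrist force passes 120 N, or if a joint passes its speed limit or range.

## Working session

There is one attempt and no reset: what is moved stays moved. The work goes in short steps, Python scripts to look and compute and a tool call to move; the robot and the scene stay as the last step left them, time stands still between calls to the robot, and variables do not carry over. Pictures are saved under pics/ and viewed, and the job is handed in when it is done.

Besides the shell and the picture viewer there is one more tool, called as name([rows], argument=value, ...), one row to a line, values as JSON. move_arm: Moves the arm, as the interface text tells. Shift numbers are shares of 10 cm and turn numbers shares of 180 degrees, none past 1 either way. Its arguments: {"type":"object","properties":{"series":{"type":"array","items":{"type":"array","items":{"type":"number"}}},"squeeze":{"type":"number"}},"required":["series"]}

```bash
ls; mkdir -p pics; python3 - <<'E'
from plant import *
import cv2,json,numpy as np
s=read_state();print(s)
for n in ["scene","side","wrist"]:
    c=read_camera(n);cv2.imwrite(f"pics/{n}0.png",c["frame"][:,:,::-1])
    print(n,c["K"],c["k1"],c["rvec"],c["tvec"])
    np.savez(f"pics/{n}0.npz",**{k:np.array(v) for k,v in c.items()})
E
```

```text
pics
{'t': 0.0, 'q': array([-8.54004397e-02,  1.31169595e-01,  1.48928665e+00,  7.67588908e-06,
        1.52299596e+00, -8.54264497e-02]), 'dq': array([ 0.00140198, -0.00078508, -0.00057889, -0.00031305,  0.00058838,
       -0.00116219]), 'joint_torque': array([-1.61290725e-03, -5.59853125e+01, -4.91755986e+01,  7.67333270e-02,
        3.59135563e-02, -2.97389461e-04]), 'tool_pos': array([5.99424931e-01, 7.42139733e-05, 2.17578369e-01]), 'orientation': array([-2.22040341e+00, -2.22046034e+00,  1.87165542e-03]), 'force': array([-0.48740089, -0.24452566,  0.44844729]), 'wrist_torque': array([-0.01221339, -0.00405152,  0.02521406]), 'opening': 0.09318198556957505}
scene [[349.99581578   0.         252.84508284]
 [  0.         349.99581578 190.407006  ]
 [  0.           0.           1.        ]] -0.008690869517934293 [ 2.36010478  0.60524124 -0.23653576] [-0.35901077 -0.18958265  1.57790716]
side [[483.97053069   0.         253.44402558]
 [  0.         483.97053069 190.96754175]
 [  0.           0.           1.        ]] -0.14641282518240326 [ 0.9770631  -2.36997469  1.19052957] [0.23990727 0.39711506 1.80172473]
wrist [[289.24276583   0.         256.39092727]
 [  0.         289.24276583 191.94226863]
 [  0.           0.           1.        ]] -0.06500890799797694 [-2.84719456e+00 -3.17318770e-04  1.93623269e-04] [-0.59947327 -0.03262843  0.39226935]
```

View pics/scene0.png

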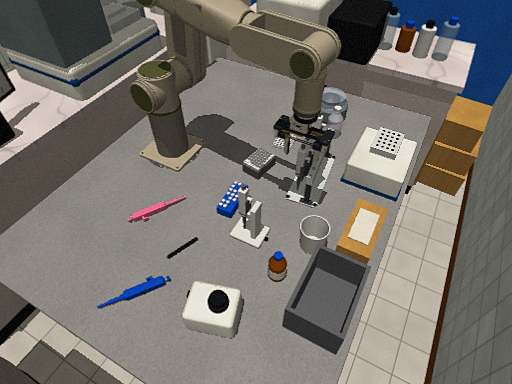

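View pics/side0.png

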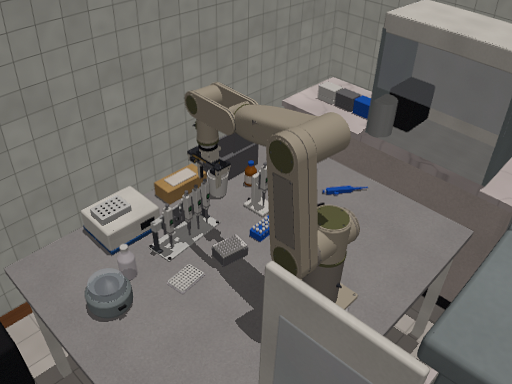

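View pics/wrist0.png

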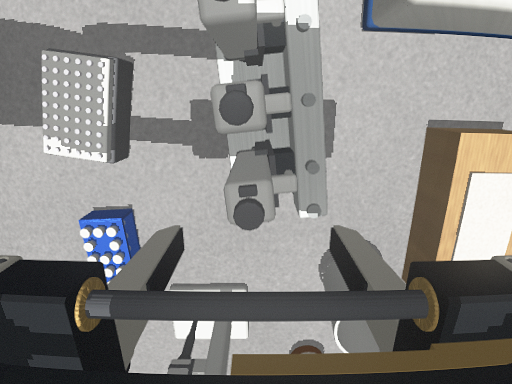

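```bash
cat > h.py <<'E'
import cv2,numpy as np
def load(f):
    d=np.load(f);return {k:d[k] for k in d.files}
def snap(name,tag):
    from plant import read_camera
    c=read_camera(name);np.savez(f"pics/{name}{tag}.npz",**{k:np.array(v) for k,v in c.items()})
    cv2.imwrite(f"pics/{name}{tag}.png",np.array(c["frame"])[:,:,::-1]);return load(f"pics/{name}{tag}.npz")
def dist(c): return np.array([float(c["k1"]),0,0,0])
def proj(c,P):
    p,_=cv2.projectPoints(np.array(P,float).reshape(-1,3),c["rvec"],c["tvec"],c["K"],dist(c));return p.reshape(-1,2)
def ray(c,uv):
    u=cv2.undistortPoints(np.array(uv,float).reshape(-1,1,2),c["K"],dist(c)).reshape(-1,2)
    R,_=cv2.Rodrigues(c["rvec"]);o=-R.T@c["tvec"].ravel()
    d=np.c_[u,np.ones(len(u))]@R;return o,d/np.linalg.norm(d,axis=1,keepdims=True)
def onz(c,uv,z):
    o,d=ray(c,uv);return o+d*((z-o[2])/d[:,2])[:,None]
def tri(cs,uvs):
    A=np.zeros((3,3));b=np.zeros(3);L=[]
    for c,uv in zip(cs,uvs):
        o,d=ray(c,[uv]);d=d[0];M=np.eye(3)-np.outer(d,d);A+=M;b+=M@o;L.append((M,o))
    p=np.linalg.solve(A,b);return p,[np.linalg.norm(M@(p-o)) for M,o in L]
def crop(c,x0,y0,x1,y1,s,out):
    im=np.array(c["frame"])[y0:y1,x0:x1,::-1];im=cv2.resize(im,None,fx=s,fy=s,interpolation=cv2.INTER_CUBIC)
    cv2.imwrite("pics/"+out,im)
E
python3 - <<'E'
from h import *
s=load("pics/scene0.npz");d=load("pics/side0.npz")
crop(s,210,100,350,260,5,"s_a.png") if 0 else crop(s,220,100,350,250,4,"s_a.png")
crop(d,140,140,300,270,4.8,"d_a.png")
E
```

```text
(no output)
```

View pics/s_a.png

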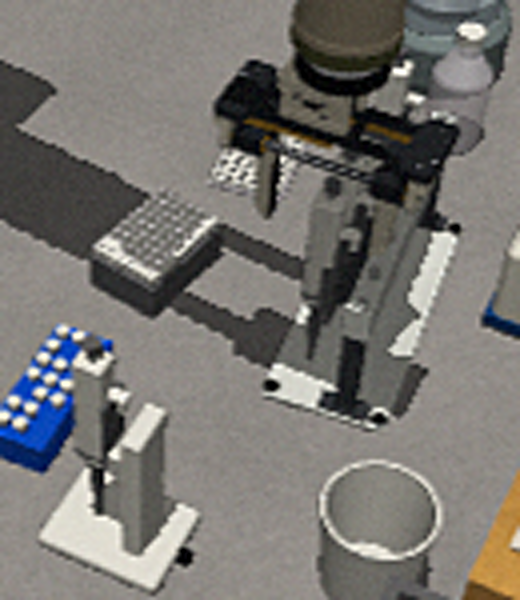

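View pics/d_a.png

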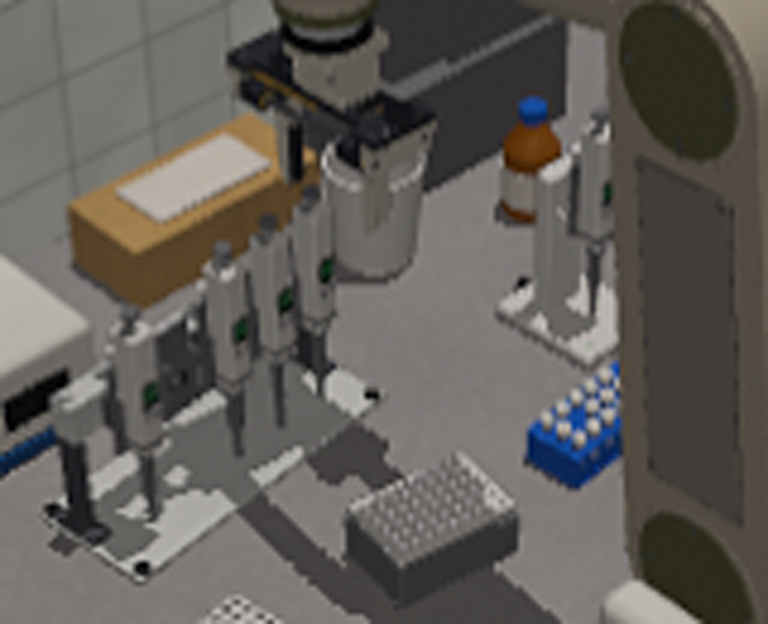

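```bash
python3 - <<'E'
from h import *
s=load("pics/scene0.npz");d=load("pics/side0.npz");w=load("pics/wrist0.npz")
print(tri([s,d],[(243.5,187),(264.6,164)]))
print(onz(s,[(243.5,187)],.251),onz(d,[(264.6,164)],.251))
print("wristcam",ray(w,[(256,192)]))
# neighbours buttons by side & wrist
S=[(140+130/4.8,140+315/4.8),(140+223/4.8,140+247/4.8),(140+267/4.8,140+220/4.8),(140+312/4.8,140+188/4.8)]
print(onz(d,S,.251))
print(onz(w,[(237,107),(249,214)],.251), onz(w,[(237,107),(249,214)],.248))
print("railscrew",onz(w,[(313,210),(312,167),(309,100),(304,20)],.152))
# stand
print(proj(w,[[0.5,-.15,.25],[.55,-.15,.25]]))
E
```

```text
(array([ 0.50723882, -0.23622791,  0.24206098]), [np.float64(0.0015798822034686954), np.float64(0.0015798822034686123)])
[[ 0.51260093 -0.24195102  0.251     ]] [[ 0.49703704 -0.22710054  0.251     ]]
wristcam (array([0.59952053, 0.08271666, 0.38476116]), array([[-0.00145225, -0.29035488, -0.95691793]]))
[[0.56109973 0.24225386 0.251     ]
 [0.57832081 0.13340027 0.251     ]
 [0.58149627 0.08367526 0.251     ]
 [0.58961299 0.02705073 0.251     ]]
[[0.5908467  0.08176057 0.251     ]
 [0.59585096 0.0307511  0.251     ]] [[0.59065216 0.08173912 0.248     ]
 [0.59576866 0.02958562 0.248     ]]
railscrew [[ 0.64815568 -0.00406519  0.152     ]
 [ 0.64518998  0.03357122  0.152     ]
 [ 0.64015962  0.08643911  0.152     ]
 [ 0.63415623  0.14305251  0.152     ]]
[[120.62229293 442.32434558]
 [187.90101659 445.73592936]]
```

```bash
python3 - <<'E'
from h import *
w=load("pics/wrist0.npz")
crop(w,160,0,380,230,3.5,"w_a.png") if 0 else crop(w,170,0,370,230,2.6,"w_a.png")
E
```

```text
(no output)
```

View pics/w_a.png

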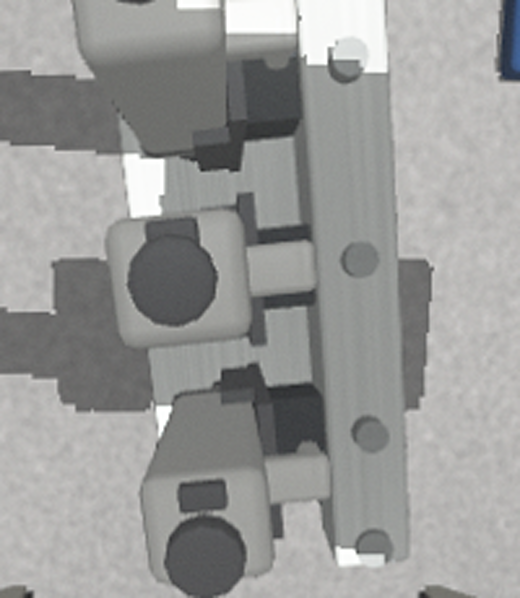

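move_arm([
  [0,0,-0.5,0,0,0,1],
  [0.5,0,-0.6,0,0,0,1],
  [1,0,-0.6,0,0,0,1],
  [1,0,-0.6,0,0,0,1],
  [1,0,-0.6,0,0,0,1],
])

```text
t: 0.65
tool_pos: [0.5996, 0.1012, 0.2781]
orientation: [-2.218, -2.224, 0.001]
force: [-0.0, -0.4, 0.4]
opening: 0.0933
```

```bash
python3 - <<'E'
from h import *
w=snap("wrist",1);s=snap("scene",1)
crop(w,0,0,512,384,1.5,"w_b.png")
from plant import *
print(read_state()["tool_pos"],ray(w,[(256,192)])[0],read_state()['t'])
E
```

```text
[0.5997729  0.09929466 0.2779637 ] [0.59931159 0.18389899 0.44514007] 0.75
```

View pics/w_b.png

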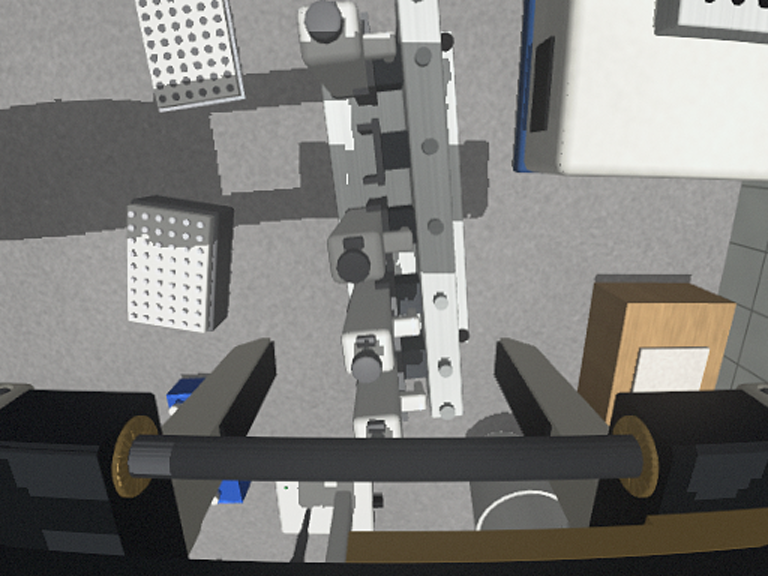

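```bash
python3 - <<'E'
from h import *
w=load("pics/wrist1.npz")
crop(w,195,0,325,150,4,"w_c.png"); crop(w,210,120,320,290,3.5,"w_d.png")
E
```

```text
(no output)
```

View pics/w_c.png

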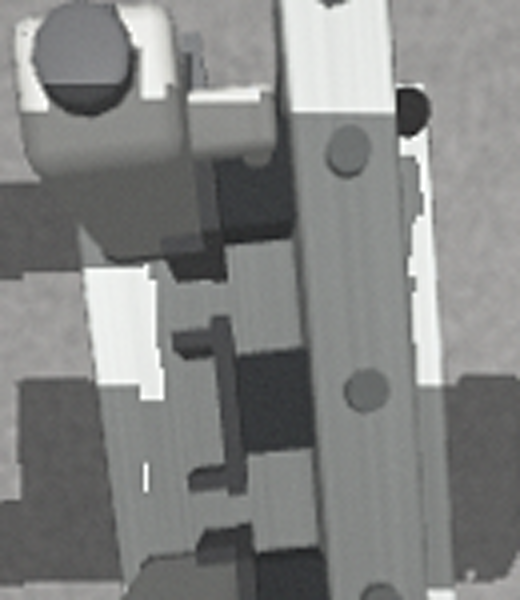

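View pics/w_d.png

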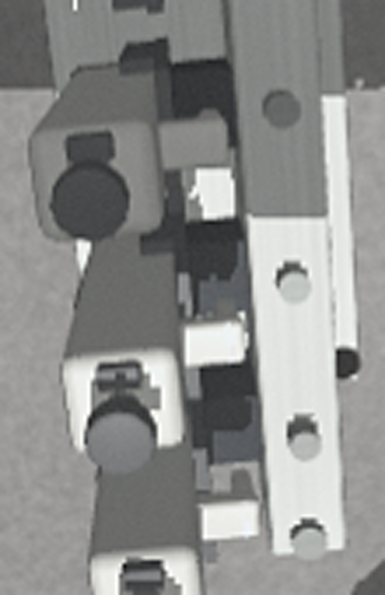

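```bash
python3 - <<'E'
from h import *
w=load("pics/wrist1.npz")
f=lambda x,y:(195+x/4,y/4)
g=lambda x,y:(210+x/3.5,120+y/3.5)
e=[f(211,318),f(228,493),f(232,315),f(245,493)]
for z in (.188,.192,.196):
    P=onz(w,e,z);print(z,P[:,:2].round(4).tolist(),np.linalg.norm(P[0]-P[1]),"mid",P[:2].mean(0))
print("btn",onz(w,[f(82,55),g(90,200),g(120,435)],.251).round(4))
print("rail screws",onz(w,[f(348,150),f(366,390),g(281,108),g(295,282),g(303,432),g(308,535)],.152+.004).round(4))
print("cheeks front top",onz(w,[f(174,336),f(172,356),f(190,470),f(190,488)],.162).round(4))
E
```

```text
0.188 [[0.5922, 0.2043], [0.5957, 0.1682], [0.5966, 0.2049], [0.5994, 0.1682]] 0.036274239213857085 mid [0.59393585 0.18626579 0.188     ]
0.192 [[0.5923, 0.204], [0.5958, 0.1685], [0.5966, 0.2046], [0.5994, 0.1685]] 0.035709967144240795 mid [0.59401948 0.18622897 0.192     ]
0.196 [[0.5924, 0.2037], [0.5958, 0.1687], [0.5967, 0.2043], [0.5994, 0.1687]] 0.035145695074624526 mid [0.5941031  0.18619216 0.196     ]
btn [[0.5745 0.2375 0.251 ]
 [0.5853 0.1356 0.251 ]
 [0.5907 0.0842 0.251 ]]
rail screws [[ 0.6227  0.2438  0.156 ]
 [ 0.6283  0.1906  0.156 ]
 [ 0.6336  0.1393  0.156 ]
 [ 0.6398  0.0867  0.156 ]
 [ 0.6445  0.0366  0.156 ]
 [ 0.6479 -0.0011  0.156 ]]
cheeks front top [[0.5829 0.2024 0.162 ]
 [0.5823 0.198  0.162 ]
 [0.5863 0.172  0.162 ]
 [0.5862 0.1678 0.162 ]]
```

move_arm([
  [-0.4,-0.1,-0.2,0,0,0,1],
  [-0.9,-0.3,-0.3,0,0,0,1],
  [-1,-0.3,-0.3,0,0,0,1],
])

```text
t: 1.05
tool_pos: [0.5693, -0.0048, 0.3105]
orientation: [2.224, 2.215, 0.0]
force: [0.5, -0.0, -1.1]
opening: 0.0928
```

move_arm([
  [-0.5,-0.2,0,0,0,0,1],
  [-0.95,-0.4,0,0,0,0,1],
  [-1,-0.4,0,0,0,0,1],
])

```text
t: 1.35
tool_pos: [0.5279, -0.1052, 0.3083]
orientation: [2.228, 2.215, -0.003]
force: [-0.1, 1.1, -1.1]
opening: 0.093
```

move_arm([
  [-0.5,-0.1,0,0,0,0,1],
  [-1,-0.1,0,0,0,0,1],
  [-1,-0.1,0,0,0,0,1],
])

```text
t: 1.65
tool_pos: [0.5187, -0.2057, 0.3076]
orientation: [-2.229, -2.214, 0.003]
force: [0.3, 0.0, -1.0]
opening: 0.0931
```

move_arm([
  [-0.45,0,0,0,0,0,1],
  [-0.7,0,0,0,0,0,1],
  [-0.7,0,0,0,0,0,1],
  [-0.7,0,0,0,0,0,1],
])

```text
t: 2.05
tool_pos: [0.5198, -0.2701, 0.3079]
orientation: [-2.222, -2.218, -0.001]
force: [-0.7, 0.7, -0.5]
opening: 0.0929
```

```bash
python3 - <<'E'
from h import *
w=snap("wrist",2);s=snap("scene",2);d=snap("side",2)
crop(w,0,0,512,384,1.5,"w_e.png")
crop(s,210,70,350,270,3,"s_b.png");crop(d,140,140,300,270,4.8,"d_b.png")
from plant import *
print(read_state()["tool_pos"],read_state()["orientation"],ray(w,[(256,192)])[0],read_state()['t'])
E
```

```text
[ 0.52021988 -0.26888843  0.3086315 ] [-2.22030342e+00 -2.22223191e+00 -5.90389803e-04] [ 0.51979744 -0.1876236   0.47508189] 2.2
```

View pics/w_e.png

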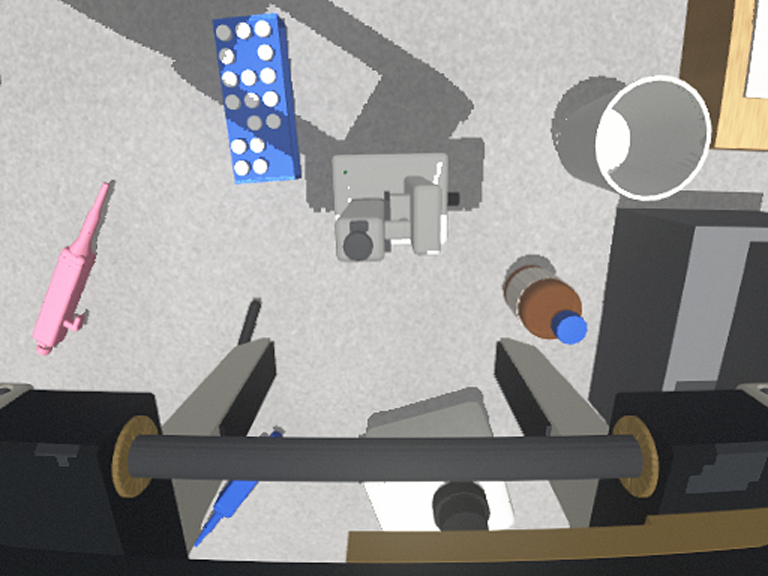

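View pics/d_b.png

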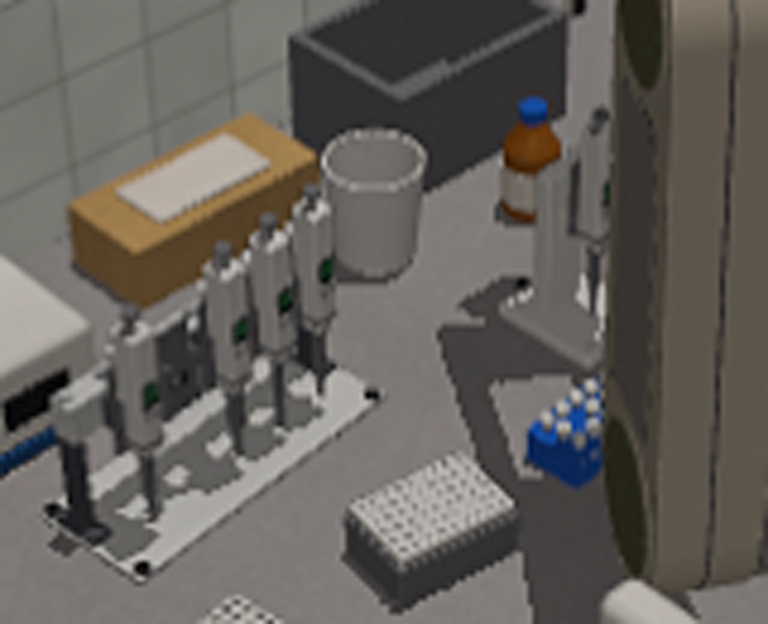

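View pics/s_b.png

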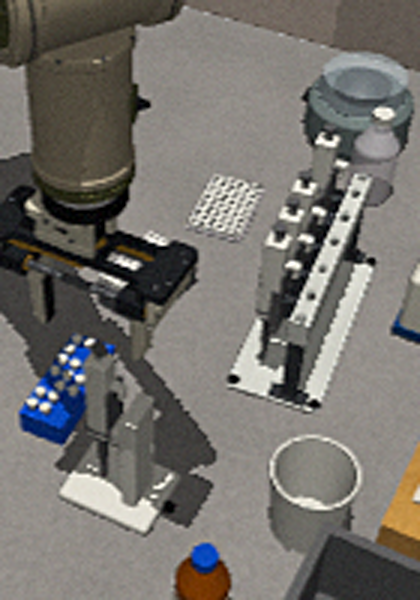

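```bash
python3 - <<'E'
from h import *
w=load("pics/wrist2.npz")
crop(w,205,90,320,185,6,"w_f.png")
E
```

```text
(no output)
```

View pics/w_f.png

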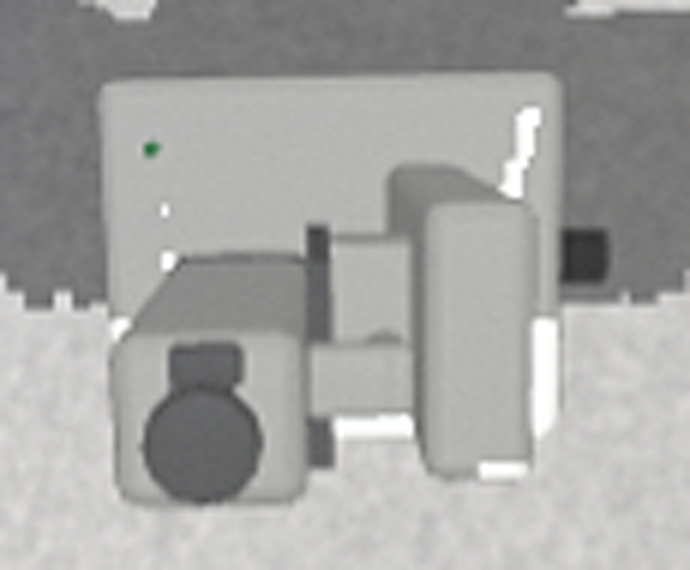

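```bash
python3 - <<'E'
from h import *
w=load("pics/wrist2.npz");s=load("pics/scene2.npz")
f=lambda x,y:(205+x/6,90+y/6)
print("btn",onz(w,[f(202,445)],.251))
h=onz(w,[f(114,350),f(117,490),f(305,350),f(303,490),f(210,500)],.232);print("handle",h.round(4), h[:4].mean(0))
b=onz(w,[f(101,85),f(562,76)],.015);print("base",b,np.arctan2(*(b[1]-b[0])[1::-1]))
print("plate",onz(w,[f(309,228),f(312,466),f(331,466)],.192))
c=onz(w,[f(428,210),f(430,465),f(535,205),f(533,470)],.170);print("col",c)
# bystanders in scene: tip box etc from wrist1
w1=load("pics/wrist1.npz")
q=lambda x,y:(x/1.5,y/1.5)
print("tipbox",onz(w1,[q(128,200),q(215,208),q(128,318),q(210,330)],.06).round(3))
print("wellplate",onz(w1,[q(160,108),q(243,97)],.015).round(3))
print("bluerack",onz(w,[q(213,20),q(235,183),q(298,178),q(283,12)],.045).round(3))
E
```

```text
btn [[ 0.50592771 -0.23243321  0.251     ]]
handle [[ 0.4927 -0.2227  0.232 ]
 [ 0.4924 -0.2428  0.232 ]
 [ 0.5194 -0.2227  0.232 ]
 [ 0.5191 -0.2428  0.232 ]
 [ 0.5058 -0.2443  0.232 ]] [ 0.5059068 -0.2327386  0.232    ]
base [[ 0.46717435 -0.18601704  0.015     ]
 [ 0.58483166 -0.18391706  0.015     ]] 0.017846427401518063
plate [[ 0.52005988 -0.2089062   0.192     ]
 [ 0.52050134 -0.24781768  0.192     ]
 [ 0.52366025 -0.24782284  0.192     ]]
col [[ 0.54058393 -0.20751739  0.17      ]
 [ 0.54170333 -0.2523408   0.17      ]
 [ 0.55902008 -0.20664524  0.17      ]
 [ 0.56022571 -0.25326689  0.17      ]]
tipbox [[0.37  0.149 0.06 ]
 [0.449 0.141 0.06 ]
 [0.351 0.036 0.06 ]
 [0.431 0.024 0.06 ]]
wellplate [[0.387 0.23  0.015]
 [0.468 0.239 0.015]]
bluerack [[ 0.366 -0.065  0.045]
 [ 0.374 -0.21   0.045]
 [ 0.436 -0.206  0.045]
 [ 0.43  -0.06   0.045]]
```

move_arm([
  [0.3,-0.14,0,0,0,-0.006,1],
  [0.37,-0.14,0.3,0,0,-0.006,1],
  [0.37,-0.14,0.6,0,0,-0.006,1],
  [0.37,-0.14,0.8,0,0,-0.006,1],
  [0.37,-0.14,0.8,0,0,-0.006,1],
  [0.37,-0.14,0.8,0,0,-0.006,1],
])

```text
t: 2.8
tool_pos: [0.5062, -0.2322, 0.2292]
orientation: [-2.199, -2.243, -0.0]
force: [0.7, -0.1, 1.2]
opening: 0.0929
```

```bash
python3 - <<'E'
from h import *
w=snap("wrist",3);s=snap("scene",3);d=snap("side",3)
crop(s,200,130,320,250,4,"s_c.png");crop(d,220,130,300,230,5,"d_c.png")
from plant import *
for i in range(1): print(read_state()["tool_pos"],read_state()["orientation"],read_state()['t'],read_state()['force'])
print(proj(s,[[.506,-.2325,.223],[.506,-.2325,.251]]))
E
```

```text
[ 0.50696365 -0.23324359  0.23073208] [2.19802407e+00 2.24048700e+00 1.26487337e-03] 2.95 [-0.00901409 -1.15616252  0.9606829 ]
[[243.41925427 190.17564705]
 [243.17723686 184.26112123]]
```

View pics/wrist3.png

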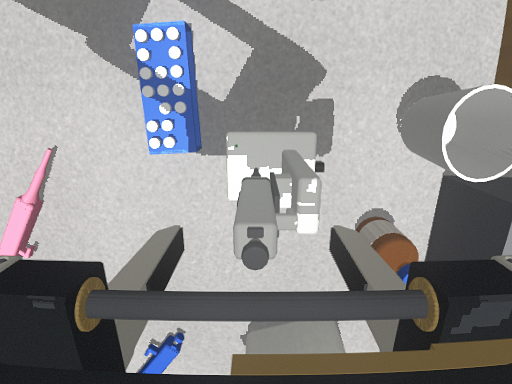

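View pics/s_c.png

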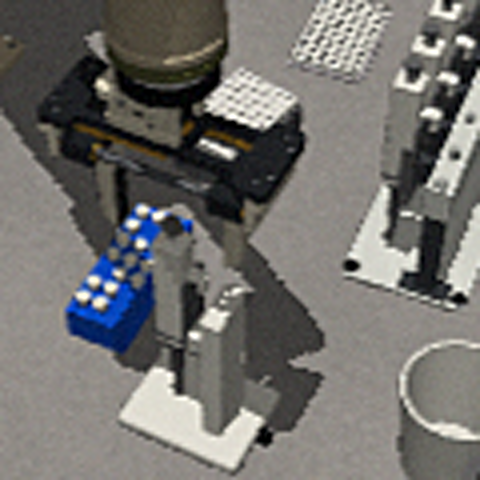

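```bash
python3 - <<'E'
from h import *
w=load("pics/wrist3.npz")
print(onz(w,[(255,255.5)],.251))
E
```

```text
[[ 0.50536274 -0.23110473  0.251     ]]
```

move_arm([
  [0.01,-0.01,0.15,0,0,0,1],
  [0.01,-0.01,0.26,0,0,0,1],
  [0.01,-0.01,0.26,0,0,0,1],
  [0.01,-0.01,0.26,0,0,0,1],
])

```text
t: 3.35
tool_pos: [0.5045, -0.2317, 0.2017]
orientation: [-2.199, -2.241, 0.001]
force: [0.5, -0.1, 0.0]
opening: 0.0931
```

move_arm([
  [0,0,0,0,0,0,-1],
  [0,0,0,0,0,0,-1],
  [0,0,0,0,0,0,-1],
  [0,0,0,0,0,0,-1],
  [0,0,0,0,0,0,-1],
  [0,0,0,0,0,0,-1],
  [0,0,0,0,0,0,-1],
  [0,0,0,0,0,0,-1],
], squeeze=25)

```text
t: 4.15
tool_pos: [0.505, -0.232, 0.2026]
orientation: [-2.2, -2.242, -0.0]
force: [-0.1, 0.4, 0.5]
opening: 0.0339
```

move_arm([
  [0,0,0,0,0,0,-1],
  [0,0,0,0,0,0,-1],
  [0,0,0,0,0,0,-1],
  [0,0,0,0,0,0,-1],
])

```text
t: 4.55
tool_pos: [0.505, -0.232, 0.2026]
orientation: [-2.2, -2.242, -0.0]
force: [0.8, 0.0, -0.5]
opening: 0.028
```

```bash
python3 - <<'E'
from plant import *
s=read_state();print(s['tool_pos'],s['orientation'],s['force'],s['wrist_torque'],s['opening'],s['t'])
E
```

```text
[ 0.50498002 -0.23197325  0.2025985 ] [-2.20031013e+00 -2.24227723e+00 -1.36799945e-05] [ 0.82978435  0.044071   -0.4522614 ] [ 0.05941043 -0.0428      0.00346456] 0.02798353736624252 4.55
```

move_arm([
  [0,0,-0.1,0,0,0,-1],
  [0,0,-0.25,0,0,0,-1],
  [0,0,-0.4,0,0,0,-1],
  [0,0,-0.6,0,0,0,-1],
  [0,0,-0.8,0,0,0,-1],
  [0,0,-0.9,0,0,0,-1],
  [0,0,-0.9,0,0,0,-1],
])

```text
t: 5.25
tool_pos: [0.5061, -0.2326, 0.2956]
orientation: [2.197, 2.239, 0.002]
force: [-0.3, 0.3, -2.5]
opening: 0.0278
```

```bash
python3 - <<'E'
from h import *
s=snap("scene",4);w=snap("wrist",4)
crop(s,200,100,320,250,4,"s_d.png")
from plant import *
s=read_state();print(s['tool_pos'],s['orientation'],s['force'],s['wrist_torque'],s['opening'],s['t'])
E
```

```text
[ 0.50507236 -0.23203045  0.29256063] [2.20025206e+00 2.24207068e+00 2.34500712e-04] [-0.06725913  0.13602435 -2.00037069] [ 0.04060008  0.08098991 -0.04912803] 0.027730886065307853 5.35
```

View pics/s_d.png

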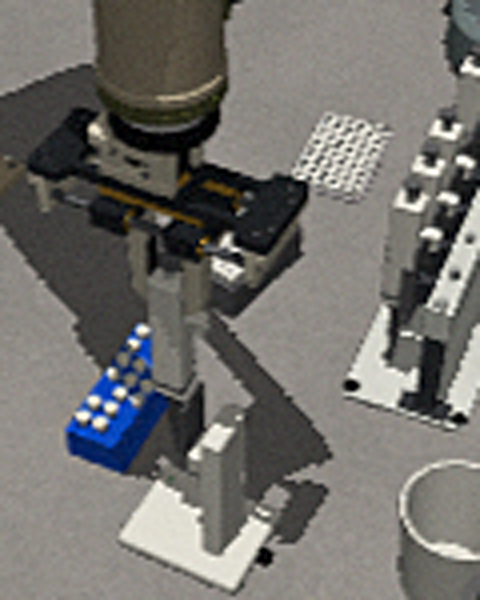

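View pics/wrist4.png

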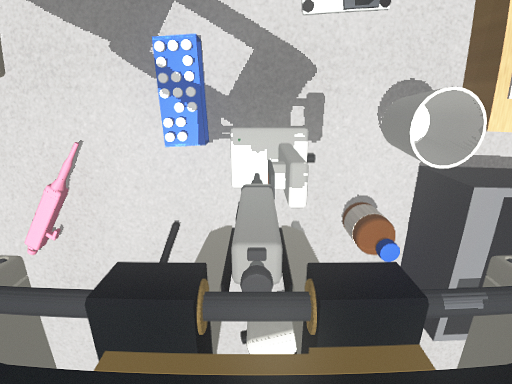

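move_arm([
  [0.15,-0.1,0,0,0,0,-1],
  [0.4,-0.15,0,0,0,-0.01,-1],
  [0.7,-0.15,0,0,0,-0.02,-1],
  [1,-0.15,0,0,0,-0.026,-1],
])

```text
t: 5.75
tool_pos: [0.4873, -0.1313, 0.2911]
orientation: [-2.105, -2.329, 0.001]
force: [-0.1, 0.3, -2.4]
opening: 0.0278
```

move_arm([
  [0.33,0.03,0,0,0,0,-1],
  [0.66,0.07,0,0,0,0,-1],
  [1,0.1,0,0,0,0,-1],
])

```text
t: 6.05
tool_pos: [0.4873, -0.0305, 0.2912]
orientation: [-2.106, -2.329, 0.002]
force: [0.4, -0.2, -2.4]
opening: 0.0284
```

move_arm([
  [0.33,0.03,0,0,0,0,-1],
  [0.66,0.07,0,0,0,0,-1],
  [1,0.1,0,0,0,0,-1],
])

```text
t: 6.35
tool_pos: [0.4872, 0.07, 0.2912]
orientation: [-2.106, -2.329, 0.002]
force: [0.5, -0.2, -2.1]
opening: 0.0279
```

move_arm([
  [0.33,0.03,0,0,0,0,-1],
  [0.66,0.07,0,0,0,0,-1],
  [0.9,0.1,0,0,0,0,-1],
  [1,0.1,0,0,0,0,-1],
  [1,0.1,0,0,0,0,-1],
  [1,0.1,0,0,0,0,-1],
])

```text
t: 6.95
tool_pos: [0.4876, 0.1685, 0.292]
orientation: [-2.107, -2.33, 0.002]
force: [-0.0, 1.0, -3.0]
opening: 0.0278
```

```bash
python3 - <<'E'
from h import *
s=snap("scene",5);w=snap("wrist",5);d=snap("side",5)
crop(d,140,120,260,270,4,"d_d.png")
from plant import *
s=read_state();print(s['tool_pos'],s['orientation'],s['force'],s['wrist_torque'],s['opening'],s['t'])
E
```

```text
[0.48797399 0.1680848  0.29253455] [ 2.10863958e+00  2.32863777e+00 -4.56553526e-04] [ 1.48791095  0.29657414 -1.97932856] [-0.06365746  0.02026078 -0.0019101 ] 0.027742349457495544 7.1
```

View pics/wrist5.png

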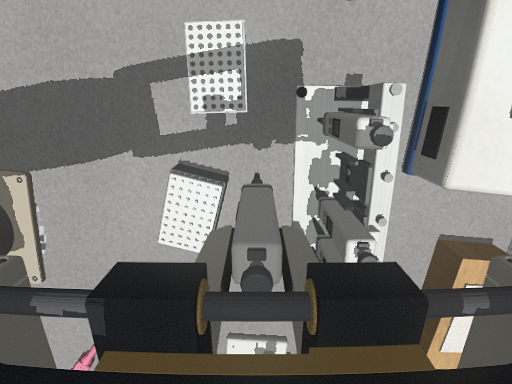

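View pics/d_d.png

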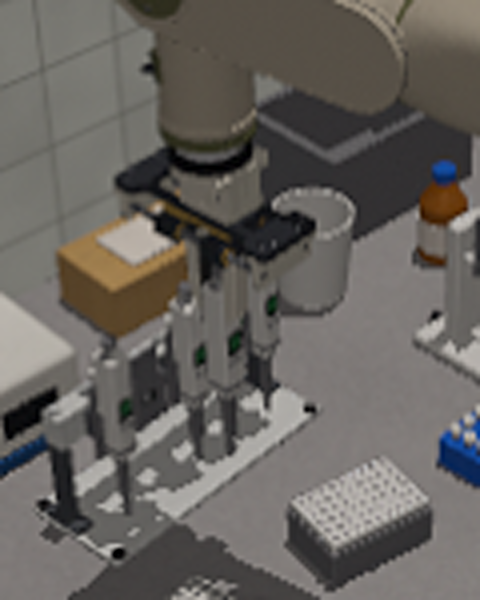

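```bash
python3 - <<'E'
from h import *
w=load("pics/wrist5.npz")
crop(w,290,80,410,270,3.1,"w_g.png") if 0 else crop(w,310,120,410,250,4.5,"w_g.png")
E
```

```text
(no output)
```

View pics/w_g.png

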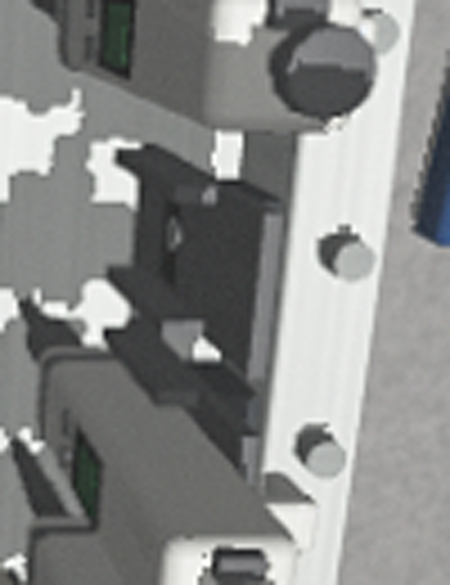

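```bash
python3 - <<'E'
from h import *
w=load("pics/wrist5.npz");w1=load("pics/wrist1.npz")
f=lambda x,y:(310+x/4.5,120+y/4.5)
f1=lambda x,y:(195+x/4,y/4)
c,s_=np.cos(.102),np.sin(.102)
ex=np.array([c,s_,0]);ey=np.array([-s_,c,0]);O=np.array([.594,.1862,.192])
P=[O+a*ex+b*ey+np.array([0,0,z]) for a,b,z in [(0,18.5e-3,0),(0,-18.5e-3,0),(4e-3,18.5e-3,0),(4e-3,-18.5e-3,0),(-.01,.0145,-.03),(-.01,.0185,-.03),(-.01,-.0145,-.03),(-.01,-.0185,-.03),(-.01,.0145,-.085),(-.01,-.0145,-.085)]]
p=proj(w,P);print(((p-[310,120])*4.5).round(0).tolist())
p1=proj(w1,P);print(((p1-[195,0])*4).round(0).tolist())
im=cv2.imread("pics/w_g.png")
for q in (p-[310,120])*4.5: cv2.circle(im,tuple(int(v) for v in q),3,(0,0,255),-1)
im1=cv2.imread("pics/w_c.png")
for q in (p1-[195,0])*4: cv2.circle(im1,tuple(int(v) for v in q),3,(0,0,255),-1)
h=max(im.shape[0],im1.shape[0]);
o=np.zeros((600,800,3),np.uint8);o[:min(600,im.shape[0]),:400]=im[:600,:400];o[:600,400:800]=im1[:600,60:460];cv2.imwrite("pics/ov1.png",o)
E
```

```text
[[266.0, 214.0], [247.0, 379.0], [284.0, 214.0], [265.0, 379.0], [174.0, 203.0], [176.0, 186.0], [164.0, 322.0], [162.0, 338.0], [113.0, 163.0], [105.0, 265.0]]
[[210.0, 315.0], [229.0, 496.0], [229.0, 313.0], [247.0, 494.0], [173.0, 349.0], [171.0, 331.0], [187.0, 475.0], [189.0, 492.0], [185.0, 360.0], [196.0, 466.0]]
```

View pics/ov1.png

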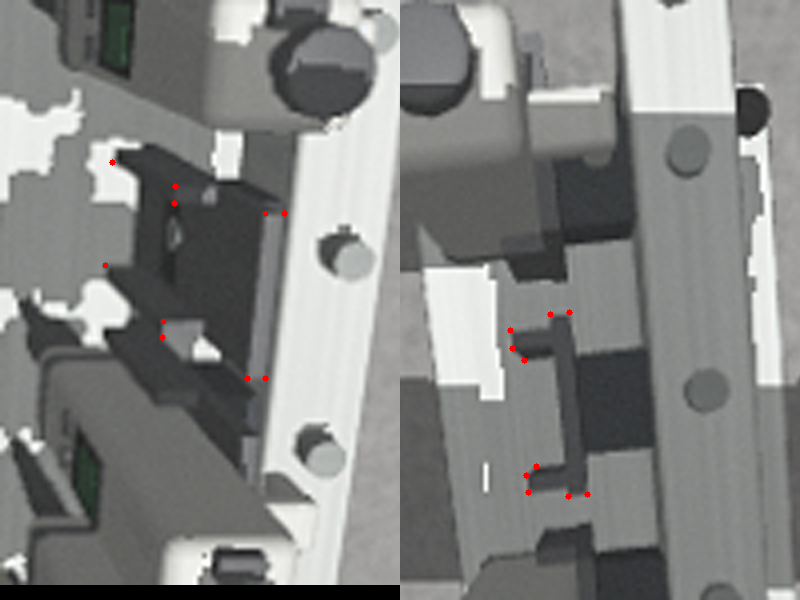

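```bash
python3 - <<'E'
from h import *
w=load("pics/wrist5.npz")
crop(w,200,150,320,320,3.5,"w_h.png")
for uv in [(258,262),(258,272)]: print(onz(w,[uv],.341))
c,s_=np.cos(.102),np.sin(.102);T=np.array([.488,.1681])
# where TCP-axis button would project
print(proj(w,[[.488,.1681,.341],[.488,.1681,.322]]))
G=np.array([.594,.1862]); d=G-T; print("hanger edge rel TCP along x,y:",d@[c,s_],d@[-s_,c])
E
```

```text
[[0.48737148 0.18111919 0.341     ]]
[[0.48791401 0.17580832 0.341     ]]
[[256.53892417 285.92124255]
 [256.49115432 264.91237192]]
hanger edge rel TCP along x,y: 0.10729206626254806 0.00721266366282197
```

View pics/w_h.png

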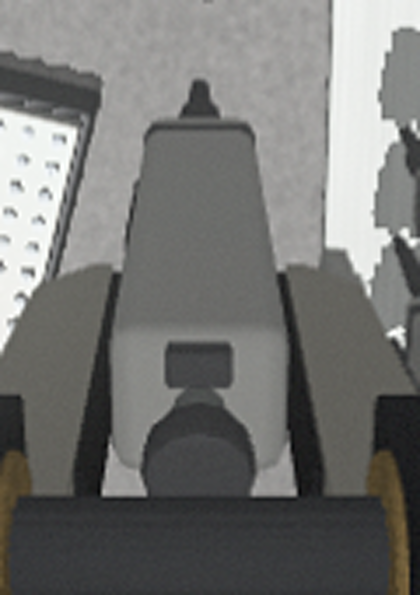

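```bash
python3 - <<'E'
from h import *
w=load("pics/wrist5.npz")
c,s_=np.cos(.102),np.sin(.102);T=np.array([.488,.1681]);ey=np.array([-s_,c]);ex=np.array([c,s_])
zt=.2925
def P(x,y,zp): # pipette coords, zp rel grip(z=tcp+.0194)
    q=T+x*ex+y*ey; return [q[0],q[1],zt-.0106+zp]  # zp rel hook
for oy in (0,.003):
    pts=[P(0,oy,.059),P(-.014,oy+.013,.040),P(.014,oy+.013,.040),P(0,oy-.013,.04),P(-.014,oy+.013,-.087),P(.014,oy+.013,-.087),P(0,oy,-.172)]
    print(oy,((proj(w,pts)-[200,150])*3.5).round(0).tolist())
E
```

```text
0 [[198.0, 475.0], [104.0, 326.0], [291.0, 326.0], [198.0, 474.0], [145.0, 110.0], [249.0, 109.0], [197.0, 84.0]]
0.003 [[198.0, 456.0], [104.0, 308.0], [291.0, 308.0], [198.0, 457.0], [145.0, 99.0], [249.0, 99.0], [197.0, 75.0]]
```

move_arm([
  [0.07,0.25,0,0,0,0,-1],
  [0.07,0.5,0.1,0,0,0,-1],
  [0.07,0.55,0.3,0,0,0,-1],
  [0.07,0.55,0.5,0,0,0,-1],
  [0.07,0.55,0.6,0,0,0,-1],
  [0.07,0.55,0.65,0,0,0,-1],
  [0.07,0.55,0.65,0,0,0,-1],
  [0.07,0.55,0.65,0,0,0,-1],
])

```text
t: 7.9
tool_pos: [0.5423, 0.1816, 0.2289]
orientation: [2.107, 2.329, 0.002]
force: [0.4, 0.1, -2.4]
opening: 0.0278
```

```bash
python3 - <<'E'
from h import *
s=snap("scene",6);w=snap("wrist",6);d=snap("side",6)
crop(d,140,130,240,260,4.5,"d_e.png");crop(s,250,90,350,220,4.5,"s_e.png");crop(w,200,100,400,300,3,"w_i.png")
from plant import *
s=read_state();print(s['tool_pos'],s['orientation'],s['force'],s['wrist_torque'],s['opening'],s['t'])
E
```

```text
[0.54238176 0.18182307 0.22892468] [2.10617005 2.32948318 0.00259625] [ 0.25412076 -0.19031213 -0.32259934] [-0.0337924  -0.00036566  0.02798679] 0.02788777440832606 8.05
```

View pics/w_i.png

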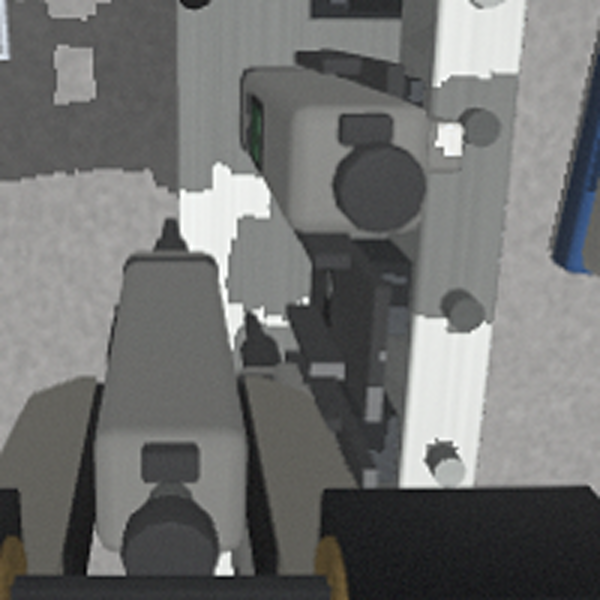

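View pics/d_e.png

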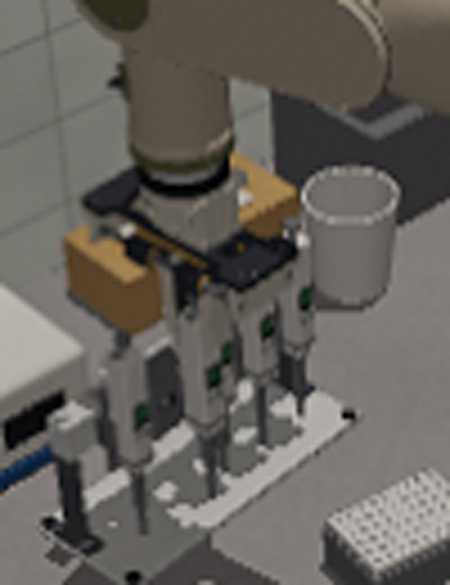

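View pics/s_e.png

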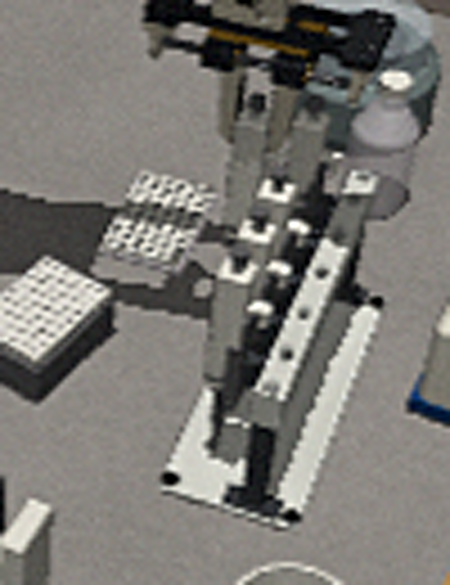

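```bash
python3 - <<'E'
from h import *
w=load("pics/wrist6.npz")
c,s_=np.cos(.102),np.sin(.102)
ex=np.array([c,s_,0]);ey=np.array([-s_,c,0]);O=np.array([.594,.1862,.192])
im=cv2.resize(w["frame"][160:270,280:360,::-1],None,fx=5.4,fy=5.4,interpolation=cv2.INTER_CUBIC);im2=im.copy()
P=[O+a*ex+b*ey+np.array([0,0,z]) for a,b,z in [(0,18.5e-3,0),(0,-18.5e-3,0),(4e-3,18.5e-3,0),(4e-3,-18.5e-3,0),(-.01,.0145,-.03),(-.01,.0185,-.03),(-.01,-.0145,-.03),(-.01,-.0185,-.03),(-.01,.0145,-.085),(-.01,-.0145,-.085)]]
for q in (proj(w,P)-[280,160])*5.4+2.7: cv2.circle(im,tuple(int(v) for v in q),2,(0,0,255),-1)
cv2.imwrite("pics/ov2.png",np.hstack([im2[:595,:398],im[:595,:398]]))
E
```

```text
(no output)
```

View pics/ov2.png

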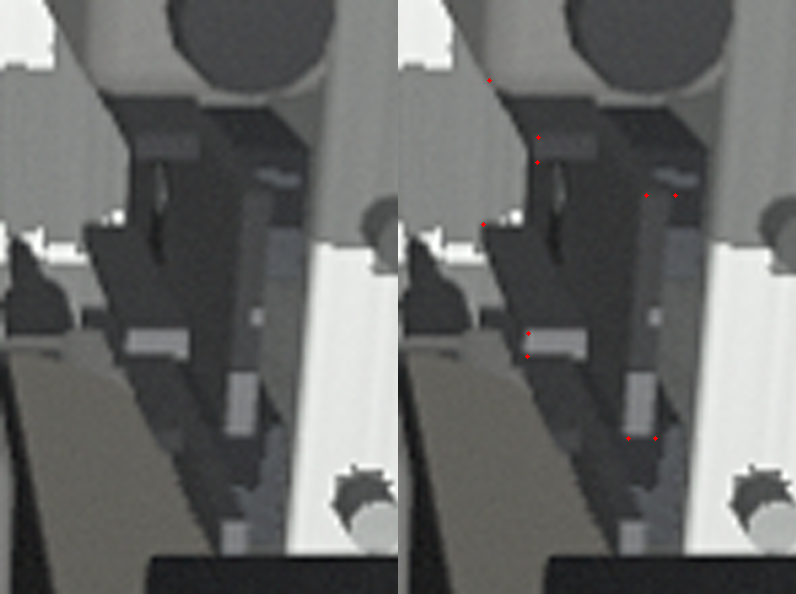

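move_arm([
  [-0.004,0.1,0,0,0,0,-1],
  [-0.004,0.2,0,0,0,0,-1],
  [-0.004,0.25,0,0,0,0,-1],
  [-0.004,0.25,0,0,0,0,-1],
  [-0.004,0.25,0,0,0,0,-1],
])

```text
t: 8.55
tool_pos: [0.5668, 0.1838, 0.2273]
orientation: [-2.107, -2.33, 0.001]
force: [0.3, -0.1, -2.4]
opening: 0.0277
```

move_arm([
  [0,0.01,0,0,0,0,-1],
  [0,0.02,0,0,0,0,-1],
  [0,0.03,0,0,0,0,-1],
  [0,0.035,0,0,0,0,-1],
  [0,0.04,0,0,0,0,-1],
  [0,0.04,0,0,0,0,-1],
])

```text
t: 9.15
tool_pos: [0.5708, 0.1842, 0.2277]
orientation: [-2.107, -2.33, 0.0]
force: [0.7, 0.3, -2.2]
opening: 0.028
```

```bash
cat > st.py <<'E'
from plant import *
import numpy as np
s=read_state();c,q=np.cos(.102),np.sin(.102)
d=s['tool_pos'][:2]-[.5801,.1848]
print("to seat x,y mm",(d@[c,q])*1e3,(d@[-q,c])*1e3,"z",s['tool_pos'][2],"F rack",s['force'][:2]@[c,q],s['force'][:2]@[-q,c],s['force'][2],"M",s['wrist_torque'].round(3),s['opening'],s['t'])
E
python3 st.py
```

```text
to seat x,y mm -9.350473320596016 0.33544834627741915 z 0.22765815720122864 F rack 0.723205766077505 0.23569203528369784 -2.166025128467393 M [0.006 0.002 0.075] 0.027992161581192054 9.15
```

move_arm([
  [0,0.01,0,0,0,0,-1],
  [0,0.02,0,0,0,0,-1],
  [0,0.03,0,0,0,0,-1],
  [0,0.03,0,0,0,0,-1],
])

```text
t: 9.55
tool_pos: [0.5739, 0.1845, 0.2276]
orientation: [2.107, 2.33, 0.0]
force: [-0.3, 0.0, -1.6]
opening: 0.028
```

```bash
python3 st.py
```

```text
to seat x,y mm -6.225427991839466 0.32688701495481753 z 0.22763294626824132 F rack -0.289803595719495 0.06481429346458675 -1.555131562788797 M [ 0.043 -0.016 -0.003] 0.027950342415556707 9.55
```

move_arm([
  [0,0.01,0,0,0,0,-1],
  [0,0.02,0,0,0,0,-1],
  [0,0.03,0,0,0,0,-1],
  [0,0.03,0,0,0,0,-1],
])

```text
t: 9.95
tool_pos: [0.5768, 0.1848, 0.2276]
orientation: [-2.107, -2.33, 0.0]
force: [0.5, -0.3, -1.7]
opening: 0.0282
```

move_arm([
  [0,0.005,0,0,0,0,-1],
  [0,0.01,0,0,0,0,-1],
  [0,0.015,0,0,0,0,-1],
  [0,0.015,0,0,0,0,-1],
])

```text
t: 10.35
tool_pos: [0.5783, 0.1849, 0.2276]
orientation: [2.107, 2.33, -0.0]
force: [0.1, 0.8, -2.3]
opening: 0.0281
```

```bash
python3 st.py
```

```text
to seat x,y mm -1.8105479879163482 0.32782364359391214 z 0.22762671537748477 F rack 0.20473917326987426 0.783348270188594 -2.338244834317998 M [-0.006 -0.022 -0.026] 0.028102098568745282 10.35
```

move_arm([
  [0,0.005,0,0,0,0,-1],
  [0,0.01,0,0,0,0,-1],
  [0,0.01,0,0,0,0,-1],
])

```text
t: 10.65
tool_pos: [0.5792, 0.185, 0.2276]
orientation: [-2.107, -2.33, 0.0]
force: [-0.4, 0.3, -1.7]
opening: 0.0278
```

move_arm([
  [0,0.005,0,0,0,0,-1],
  [0,0.005,0,0,0,0,-1],
  [0,0.005,0,0,0,0,-1],
])

```text
t: 10.95
tool_pos: [0.5793, 0.185, 0.2276]
orientation: [-2.107, -2.33, 0.001]
force: [-3.6, -0.8, 0.3]
opening: 0.0279
```

```bash
python3 st.py
```

```text
to seat x,y mm -0.7455307153564505 0.313826364752843 z 0.22759131131262839 F rack -3.6804912343135 -0.4010097941271719 0.2998014257255568 M [-0.098  0.824  0.057] 0.027860101624278395 10.95
```

move_arm([
  [0,-0.005,0,0,0,0,-1],
  [0,-0.005,0.04,0,0,0,-1],
  [0,-0.005,0.09,0,0,0,-1],
  [0,-0.005,0.14,0,0,0,-1],
  [0,-0.005,0.18,0,0,0,-1],
  [0,-0.005,0.2,0,0,0,-1],
  [0,-0.005,0.2,0,0,0,-1],
])

```text
t: 11.65
tool_pos: [0.5792, 0.185, 0.207]
orientation: [-2.107, -2.33, 0.0]
force: [-0.1, -0.3, -2.7]
opening: 0.0283
```

```bash
python3 st.py
```

```text
to seat x,y mm -0.8506648814653526 0.26666641732211743 z 0.20703016158843082 F rack -0.08093351976136895 -0.2706110793019637 -2.6507376468029675 M [-0.043  0.118  0.036] 0.028295183633465944 11.65
```

Free so far; now 1 mm steps down, watching the vertical force.

move_arm([
  [0,0,0.005,0,0,0,-1],
  [0,0,0.01,0,0,0,-1],
  [0,0,0.015,0,0,0,-1],
  [0,0,0.015,0,0,0,-1],
])

```text
t: 12.05
tool_pos: [0.5793, 0.1851, 0.2062]
orientation: [2.107, 2.33, 0.0]
force: [-2.2, 0.2, -1.2]
opening: 0.0278
```

move_arm([
  [0,0,0.005,0,0,0,-1],
  [0,0,0.01,0,0,0,-1],
  [0,0,0.01,0,0,0,-1],
])

```text
t: 12.35
tool_pos: [0.5792, 0.1851, 0.2051]
orientation: [2.107, 2.33, 0.0]
force: [-2.0, 0.1, -1.9]
opening: 0.0275
```

```bash
python3 st.py
```

```text
to seat x,y mm -0.8257152326997852 0.35711453108677454 z 0.20505748643394092 F rack -1.931657879179876 0.2826441732805503 -1.8847634159081268 M [0.035 0.249 0.04 ] 0.02749880724186108 12.35
```

move_arm([
  [0,-0.003,0.005,0,0,0,-1],
  [0,-0.003,0.01,0,0,0,-1],
  [0,-0.003,0.01,0,0,0,-1],
])

```text
t: 12.65
tool_pos: [0.579, 0.185, 0.204]
orientation: [2.107, 2.33, 0.0]
force: [-0.2, -0.4, -1.9]
opening: 0.0279
```

move_arm([
  [0,0,0.005,0,0,0,-1],
  [0,0,0.005,0,0,0,-1],
])

```text
t: 12.85
tool_pos: [0.579, 0.185, 0.2036]
orientation: [2.107, 2.33, -0.0]
force: [-0.9, -0.3, -1.8]
opening: 0.028
```

```bash
python3 st.py
```

```text
to seat x,y mm -1.1185702855264024 0.29105184550466606 z 0.20358138486326133 F rack -0.9026728535333204 -0.17441832739048135 -1.8325969134730336 M [ 0.073 -0.017  0.063] 0.027973147423561367 12.85
```

move_arm([
  [0,0,0.005,0,0,0,-1],
  [0,0,0.01,0,0,0,-1],
  [0,0,0.01,0,0,0,-1],
])

```text
t: 13.15
tool_pos: [0.5789, 0.185, 0.2025]
orientation: [-2.107, -2.33, 0.0]
force: [-0.4, 0.5, -2.4]
opening: 0.0278
```

move_arm([
  [0,0,0.005,0,0,0,-1],
  [0,0,0.005,0,0,0,-1],
])

```text
t: 13.35
tool_pos: [0.5789, 0.185, 0.202]
orientation: [-2.107, -2.33, 0.0]
force: [-0.2, 0.5, -2.7]
opening: 0.0277
```

```bash
python3 st.py
```

```text
to seat x,y mm -1.1992350838829864 0.32245268758484774 z 0.2020247420088017 F rack -0.15330025294359106 0.5461110948291943 -2.7467205839848425 M [-0.027  0.024 -0.02 ] 0.027701427449530153 13.35
```

move_arm([
  [0,0,0.005,0,0,0,-1],
  [0,0,0.005,0,0,0,-1],
])

```text
t: 13.55
tool_pos: [0.5789, 0.185, 0.2016]
orientation: [-2.107, -2.33, 0.0]
force: [-0.8, -0.3, -0.9]
opening: 0.0279
```

move_arm([
  [0,0,0.005,0,0,0,-1],
  [0,0,0.005,0,0,0,-1],
])

```text
t: 13.75
tool_pos: [0.5789, 0.185, 0.2011]
orientation: [2.107, 2.33, 0.0]
force: [0.1, 0.8, -2.3]
opening: 0.0278
```

move_arm([
  [0,0,0.005,0,0,0,-1],
  [0,0,0.005,0,0,0,-1],
])

```text
t: 13.95
tool_pos: [0.579, 0.185, 0.2011]
orientation: [2.107, 2.33, 0.0]
force: [-2.3, -1.1, 0.9]
opening: 0.028
```

```bash
python3 st.py
```

```text
to seat x,y mm -1.0754459216889183 0.34123724725067456 z 0.20105577894077065 F rack -2.428594905817453 -0.8562714984941717 0.9480347904137192 M [-0.039  0.154 -0.049] 0.028014325676541375 13.95
```

move_arm([
  [0,0,0.003,0,0,0,-1],
  [0,0,0.003,0,0,0,-1],
  [0,0,0.003,0,0,0,-1],
  [0,0,0.003,0,0,0,-1],
])

```text
t: 14.35
tool_pos: [0.5791, 0.1851, 0.201]
orientation: [2.107, 2.33, 0.001]
force: [-3.1, -0.6, 6.5]
opening: 0.0276
```

```bash
python3 st.py;python3 - <<'E'
from h import *
s=snap("scene",7);w=snap("wrist",7);d=snap("side",7)
crop(d,140,130,240,260,4.5,"d_f.png");crop(s,250,90,350,220,4.5,"s_f.png")
a=cv2.imread("pics/d_f.png");b=cv2.imread("pics/s_f.png");cv2.imwrite("pics/ds_f.png",np.hstack([a,b])[:, :800])
E
```

```text
to seat x,y mm -1.013122155207473 0.37750663423593 z 0.20096833773315162 F rack -3.1714164388984574 -0.29644125837304847 6.4714910964794985 M [-0.134  0.503  0.009] 0.02761946131379516 14.35
```

View pics/ds_f.png

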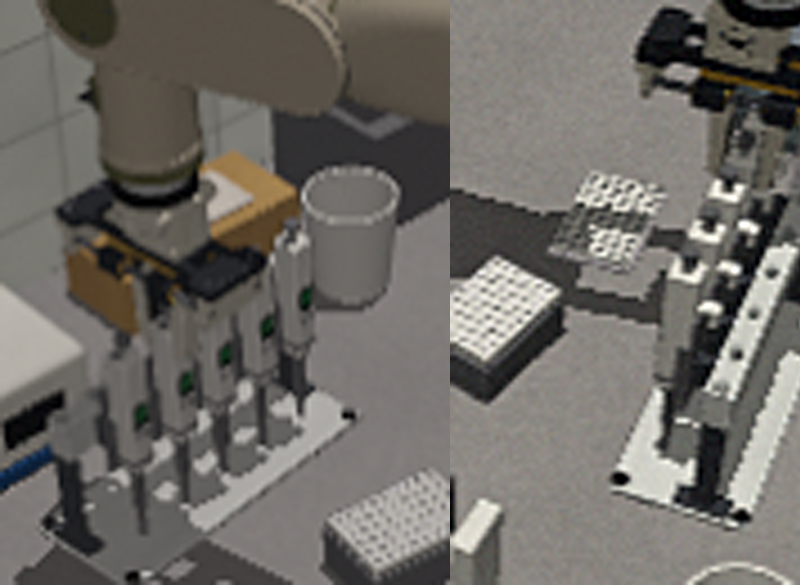

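View pics/wrist7.png

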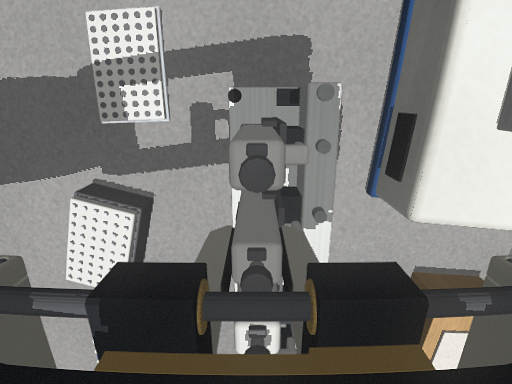

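move_arm([
  [0,0,-0.002,0,0,0,-1],
  [0,0,-0.002,0,0,0,-1],
])

```text
t: 14.7
tool_pos: [0.579, 0.185, 0.2009]
orientation: [2.107, 2.33, 0.001]
force: [-3.7, -1.3, 5.9]
opening: 0.0279
```

move_arm([
  [0,0,0,0,0,0,-0.36],
  [0,0,0,0,0,0,-0.3],
  [0,0,0,0,0,0,-0.25],
  [0,0,0,0,0,0,-0.2],
  [0,0,0,0,0,0,-0.2],
])

```text
t: 15.2
tool_pos: [0.5789, 0.185, 0.2003]
orientation: [-2.107, -2.33, 0.0]
force: [0.1, 0.2, 0.6]
opening: 0.0369
```

```bash
python3 st.py
```

```text
to seat x,y mm -1.1844224323259358 0.30543832987583897 z 0.2003213593549241 F rack 0.12353677013778697 0.18490909360182436 0.6302669652808516 M [ 0.001 -0.023 -0.016] 0.03690193299629793 15.2
```

move_arm([
  [0,0,0,0,0,0,0],
  [0,0,0,0,0,0,0.4],
  [0,0,0,0,0,0,0.4],
  [0,0,0,0,0,0,0.4],
  [0,0,0,0,0,0,0.4],
])

```text
t: 15.7
tool_pos: [0.5789, 0.185, 0.2006]
orientation: [-2.107, -2.33, -0.0]
force: [0.4, 0.3, 0.2]
opening: 0.0647
```

move_arm([
  [0,0,-0.1,0,0,0,0.4],
  [0,0,-0.3,0,0,0,0.4],
  [0,0,-0.6,0,0,0,0.4],
  [0,0,-0.9,0,0,0,0.4],
  [0,0,-1,0,0,0,0.4],
])

```text
t: 16.2
tool_pos: [0.5803, 0.1854, 0.3055]
orientation: [2.105, 2.327, 0.008]
force: [0.6, -0.2, 0.5]
opening: 0.065
```

move_arm([
  [-0.3,-0.3,-0.2,0,0,0,0.4],
  [-0.6,-0.6,-0.2,0,0,0,0.4],
  [-0.8,-0.8,-0.2,0,0,0,0.4],
  [-0.8,-0.8,-0.2,0,0,0,0.4],
  [-0.8,-0.8,-0.2,0,0,0,0.4],
])

```text
t: 16.7
tool_pos: [0.5073, 0.0972, 0.3204]
orientation: [2.108, 2.329, 0.001]
force: [0.2, -0.4, 1.0]
opening: 0.0652
```

```bash
python3 st.py;python3 - <<'E'
from h import *
s=snap("scene",8);w=snap("wrist",8);d=snap("side",8)
crop(d,140,130,240,260,4,"d_g.png");crop(s,250,90,350,220,4,"s_g.png")
a=cv2.imread("pics/d_g.png");b=cv2.imread("pics/s_g.png");cv2.imwrite("pics/ds_g.png",np.hstack([a,b])[:, :800])
E
```

```text
to seat x,y mm -81.29679691269082 -79.68968039135201 z 0.32044264424940555 F rack 0.12852958867543485 -0.4236682216060717 0.9834745119738904 M [ 0.008 -0.055 -0.022] 0.06521629841004277 16.7
```

View pics/ds_g.png

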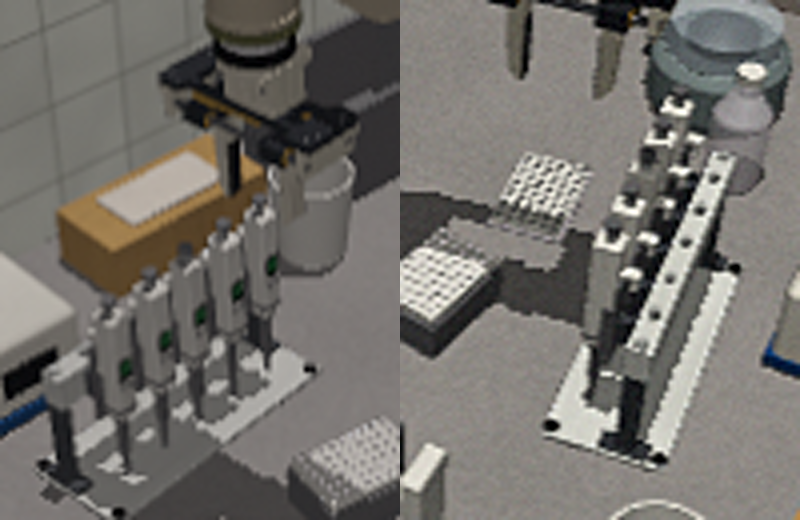

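View pics/wrist8.png

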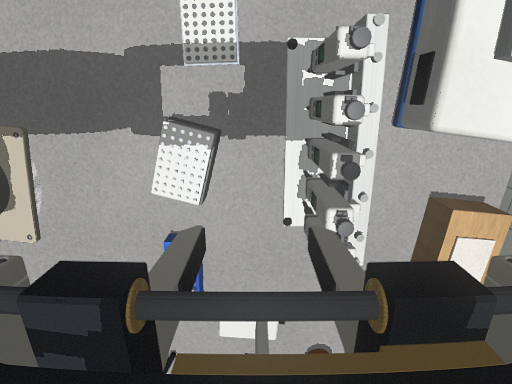

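```bash
python3 - <<'E'
from h import *
w=load("pics/wrist8.npz")
P=onz(w,[(360,37),(354.5,110),(348,171),(343,229)],.25);print(P.round(4))
from plant import *
print(read_state()['force'],read_state()['dq'].round(3))
print(close_job())
E
```

```text
[[0.5725 0.2381 0.25  ]
 [0.578  0.1843 0.25  ]
 [0.582  0.1345 0.25  ]
 [0.5878 0.0814 0.25  ]]
[0.78887259 0.50954709 0.36976336] [ 0.004  0.004 -0.003 -0.     0.002 -0.002]
the job is handed in; nothing more can be done
None
```

The white pipette now hangs on the empty hanger (second from the +y end of the rack), released, and the job was handed in at about 17 s of the 64 s allowed. I have no verdict back, so what follows is only my own checks.

**What I did:** I gripped the handle top front to back at 25 N and lifted the pipette off the stand. I brought it round in front of the rack, then eased it in between the cheeks in steps of about 1 mm or less.
- **Entry:** it went in with no side load and met the hanger plate at the expected depth, with about 3.7 N.
- **Lowering:** it touched the plate lightly on the way down (about 2 N), so I backed off 0.3 mm. The hook touched down at about 190.5 mm, roughly 1.5 mm below the nominal height.
- **Release:** I held it there at roughly 8 N of load for about 0.4 s, then opened the fingers and backed away.

**Last checks:**
- All five pipettes look upright in the side and wrist views.
- The hung pipette's button is at (0.578, 0.184), within about 2 mm of the planned seat at (0.580, 0.185).
- The three neighbours visible in the last wrist view are 2–4 mm from my first measurements. They shift together in almost the same direction, so I read it as camera calibration error rather than movement. I measured the fourth (nearest the -y end) only at the start; in the last pictures I checked it only by eye.
- The arm is clear, with wrist force below about 1 N, which is noise.

No check failed.

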